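# Hang the catch pail and hold the dispenser lid at half turn

## Robot

A 7-joint arm with a two-finger parallel gripper is mounted at the origin on a cart in front of the work surface, level with it; the furniture and walls round the work are solid. World frame = base frame: x ahead of the robot, y to its left, z up, the work surface at z = 0. Lengths are in m, angles in rad, forces in N, time in s.
With the tool pointing down it reaches from about 0.425 to 0.825 m from the base axis. Payload 3.6 kg.
Tool frame: the origin (TCP) lies where the fingers leave the gripper's body, on its centre line; the fingertips stand 73 mm ahead of it and the grasp point (between the pads) lies 54 mm ahead of it; x points along the fingers, y is the direction in which the jaws open and shut, and the axes are right-handed (so a half turn about x gives the same grasp; the last joint's range is limited). The gripper opens to 85 mm and grips with 20 to 120 N. Pads are 22 mm wide; open, the fingers measure 114 mm over their backs; the gripper's body (76 mm by 85 mm) begins 54 mm behind the grasp point. The pads swing forward as they close: fully open they stand 13 mm farther back than shut.
Start: joints at [-1.171, 0.615, -0.013, 1.423, 0.008, 1.103, -0.04], TCP at [0.268, 0.592, 0.304] pointing down, gripper open.
Joint ranges: [-3.12, 3.12], [-0.3, 2.06], [-1.34, 1.32], [0.26, 2.42], [-1.36, 4.5], [0.01, 1.98], [-2.84, 2.84]. Speed limits (rad/s): [2.79, 2.79, 3.14, 3.14, 3.14, 3.14, 3.14].

## Interface

Orientations are given as a unit quaternion [x, y, z, w].
In Python, from station import arm, snapshot, camera_info, ticket gives the robot as it stands. Calls block until the motion is done:
- arm.movep(position, orientation): joint-space move of the TCP to a pose.
- arm.line_to(position, velocity=0.15, ori=None): straight line of the TCP; ori=None keeps the orientation; velocity is the mean speed in m/s.
- arm.move_j(angles): joint-space move.
- arm.move_gripper(opening, effort=None): opening from 0.0 (shut) to 1.0 (fully open); effort is the grip in N (None keeps the last); returns when the fingers have stopped.
- arm.pause(seconds).
- arm.ik(position, orientation): joint angles nearest the present ones, or None.
- snapshot(name): name is "side" or "top"; returns the picture (384x512x3 uint8, blue, green, red); there is no depth.
- camera_info(name): a dict with "fx", "fy", "cx", "cy" (pixels), "R" (3x3) and "t" (3): a world point X has camera coordinates R X + t. Camera axes: x right, y down, z forward; pixel columns grow to the right and rows downward; lengths in m; the calibration is good to about 2 mm. A picture is of the moment at which its call begins. camera_info takes no time and is no camera call.
A pose or a line that the arm cannot do raises arm.MotionError and nothing moves.
- ticket.finish_job(): hands the job in, once; it reports no verdict.
Readings, each from a call of its own:
- arm.read_time(): time.
- arm.read_joint_positions(): joint angles.
- arm.read_dq(): joint speeds.
- arm.read_effort(): joint torques, N m.
- arm.read_tool_pos(): TCP position.
- arm.read_eef_rot(): TCP orientation.
- arm.read_ft_force(): force on the tool from outside, world axes, zero at the start.
- arm.read_wrist_torque(): the same for the moment, N m.
- arm.read_opening(): opening from 0.0 (shut) to 1.0 (fully open).
Only numpy, scipy, OpenCV 4.12 (cv2) and the standard library are available. Lean on these libraries where they do the work, as an engineer would, in place of code of your own. Each camera call takes 0.05 s, during which the arm holds its last target.

## Task

Get the dry-goods dispenser ready to dose: hang the small pail by its handle on the dispenser's two-pronged hook, under the chute, and let go of it. Then drop the bayonet lid into the slots of the dispenser's collar and twist it clockwise (seen from above) to the half-way rib, without reaching the lock position. Finish while still holding the lid there against its spring, seated and steady, with the pail still hanging and the other things on the table left where they are.

Things in the scene. Friction and masses are not known exactly. Their poses are not given: they have to be found in the camera images.
- station: Steel dispenser fixed to the table: upright cylinder 92 mm in diameter, 170 mm high, on a 144 mm foot, open collar on top. Origin: on its axis at table level; z up. Its -x side (towards the robot) carries the hook and, below it, the 30 mm wide chute, reaching 95 mm from the axis, at most 125 mm high at its end.
- hook_seat (a point): Where the middle of the pail's cross-bar rests on the hook: 163 mm high, 130 mm from the axis on the dispenser's -x side, midway between the two prongs, which the bar crosses (along the dispenser's y). Prongs: 8 mm rods along x, 58 mm free between them, upper side 164 mm high, sagging to 158 at the seat. Axes as the dispenser's.
- hook_tips (a point): Midway between the free, upturned ends of the prongs: 150 mm from the axis on the -x side, at their top, 180 mm high. The pail's bowl is too wide to pass down between the prongs: bring it in from here towards the dispenser, bowl below the prongs and bar above the ends (bar's middle about 190 mm high), then lower it. Axes as the dispenser's.
- collar_top (a point): Centre of the collar's mouth, on the axis, 170 mm high, where the lid's disc comes to rest. The hole is 56 mm in diameter, 34 mm deep, with two opposite 17 mm wide slots through its 8 mm thick lip, reaching 37 mm from the axis. Below the lip the lid's lugs can turn clockwise only. Axes as the dispenser's.
- slot_mark: The two opposite broad short ribs (16 mm wide, 6 mm tall) outside the collar, in line with the two slots. Origin: the dispenser's origin; its x axis points to a rib. The lid drops in with its x axis along this x axis, either way round (within about 4 degrees).
- half_mark: The two opposite narrow tall ribs (4 mm wide, 26 mm tall) outside the collar at the half-way position, 35 degrees clockwise from the slots. Origin: the dispenser's origin; its x axis points to a rib. The lid is half-way when its x axis lies along this x axis, either way round.
- lock_mark: The two opposite middling ribs (10 mm wide, 12 mm tall) outside the collar at the lock position, 70 degrees clockwise from the slots. Origin: the dispenser's origin; its x axis points to a rib. From about 11 degrees before this mark the lid counts as locked, which must not happen.
- shutter (a joint): Sprung ring inside the collar, turned clockwise by the lid's lugs, which meet it after about 0.08 rad of lid turn: 0 at rest, about 0.53 rad with the lid at the half-way ribs, above 0.95 counts as locked, end stop 1.10. Its spring pushes back with 0.12 Nm per rad (0.06 Nm half-way) and turns the lid back when let go.
- lid: Loose bayonet lid, 0.16 kg, 63 mm high: disc 84 mm in diameter, 24 to 32 mm above the origin, bar handle on top, plug 52 mm in diameter below with two opposite lugs (12 mm wide, 3 to 12 mm up, reaching 33 mm from the axis). Origin: centre of the plug's foot, on which it stands; z up. Bar, lugs and two noses on the disc's edge lie along x. Seated, its origin is 146 mm high. Works either way round.
- lid_grip (a point): Where to pinch the lid's black bar handle: on the lid's axis, 52 mm above its origin. The bar is 14 mm thick (along y), 54 mm long (along x), from 32 to 63 mm above the origin. Axes as the lid's.
- pail: Small loose steel pail, about 0.13 kg, standing upright: bowl 76 mm in diameter, 55 mm high, with a stiff upright wire handle 111 mm wide whose straight 7 mm cross-bar runs along the pail's y axis, 140 mm above the origin. Origin: centre of the underside; z up. Works either way round.
- pail_grip (a point): Middle of the pail's cross-bar, 140 mm above its origin, inside a black grip 12 mm thick (along the pail's x), 34 mm long (along y) and 16 mm high. Axes as the pail's.
- salt_shaker: Bystander: shaker 44 mm in diameter, 90 mm high, origin at the centre of its foot. Leave alone.
- steel_cup: Bystander: steel cup 76 mm in diameter, 102 mm high, origin at the centre of its foot. Leave alone.
- label_roll: Bystander: roll of labels 60 mm in diameter, 30 mm high, origin at the centre of its underside. Leave alone.
- bowl_c: Bystander: steel bowl 100 mm in diameter, 42 mm high, origin at the centre of its foot. Leave alone.
- kitchen_timer: Bystander: wind-up timer 63 mm in diameter, 56 mm high, origin at the centre of its underside. Leave alone.
Things that resemble listed ones, but are neither listed nor needed, are in the scene too. What is shaped like the pail but yellow is not meant.

How it is judged:
On the way, in this order (a step that is already met when the one before it is completed fails the run):
1. the pail hangs by its cross-bar on both prongs of the hook and is let go (x of pail_grip in the frame of hook_seat between -0.02 and 0.06 m and y of pail_grip in the frame of hook_seat between -0.025 and 0.025 m and z of pail_grip in the frame of hook_seat between -0.01 and 0.015 m and angle between pail's own z axis and vertical below 0.3 rad and contact force between pail and station above 0.3 N and contact force between the fingers and pail below 0.05 N), for 0.2 s.
2. the lid sits in the slots, its disc down on the collar, not yet twisted half-way (z of lid in the frame of station between 0.143 and 0.1495 m and horizontal distance between lid and station below 0.005 m and angle between lid's own z axis and vertical below 0.06 rad and value of joint shutter below 0.25 rad), for 0.1 s.
3. the lid is twisted clockwise to the half-way ribs and held there (z of lid in the frame of station between 0.143 and 0.1495 m and horizontal distance between lid and station below 0.005 m and angle between lid's own z axis and vertical below 0.06 rad and angle between the x axis of lid and the x axis of half_mark, either way round below 0.17 rad and value of joint shutter between 0.3 and 0.75 rad and contact force between the fingers and lid above 1 N), for 0.5 s.
At the end, for the whole second after the job is handed in: Fingers still press the lid (over 1 N), seated on the collar, untilted, bar within 0.17 rad of the half-way ribs, shutter 0.3 to 0.75 rad and at rest. Pail hangs from the hook at rest, bar on the prongs (near the seat or up to 60 mm inward), tilt under 0.3 rad, free of the fingers (all of step 1 and all of step 3 and velocity of joint shutter between -0.1 and 0.1 rad/s and linear speed of pail below 0.05 m/s); the arm keeps its last pose, push and grip.
It fails at once if the lid was turned into the lock position (value of joint shutter above 0.95 rad).
It fails at once if a bystander was moved more than 30 mm (distance of any of salt_shaker, steel_cup, label_roll, bowl_c, kitchen_timer from where it was at the start of the episode above 0.03 m).
It also fails if it takes over 72 s, if anything falls off the work surface, if the arm or the gripper's body presses on something with over 40 N, if the wrist force passes 120 N, or if a joint passes its speed limit or range.

## Working session

There is one attempt and no reset: what is moved stays moved. The work goes in short steps, each a Python script; the robot and the scene stay as the last script left them, time stands still between calls to the robot, and variables do not carry over. Pictures are saved under pics/ and viewed, and the job is handed in when it is done.

```bash
mkdir -p pics; ls
python3 - <<'E'
from station import arm, snapshot, camera_info, ticket
import cv2, numpy as np
for n in ("side","top"):
    im=snapshot(n); cv2.imwrite(f"pics/{n}0.png",im)
    c=camera_info(n); print(n,{k:np.round(np.array(v),4).tolist() for k,v in c.items()})
    R=np.array(c["R"]);print(-R.T@np.array(c["t"]))
print(arm.read_time(),arm.read_tool_pos(),arm.read_eef_rot())
E
```

```text
pics
side {'fx': 488.4607, 'fy': 488.4607, 'cx': 245.3166, 'cy': 184.5343, 'R': [[-0.3673, -0.9301, 0.0072], [-0.3829, 0.1441, -0.9125], [0.8476, -0.338, -0.409]], 't': [0.1964, 0.3521, 1.296]}
[-0.89157979  0.56991387  0.8500348 ]
top {'fx': 451.7647, 'fy': 451.7647, 'cx': 264.3432, 'cy': 190.5781, 'R': [[0.0577, -0.9983, 0.0001], [-0.9747, -0.0564, -0.2162], [0.2159, 0.0124, -0.9763]], 't': [-0.0266, 0.5704, 1.94]}
[ 0.13875292 -0.01838413  2.01741128]
0.1 [0.26826728 0.59149487 0.30286021] [ 0.14859982  0.69130784 -0.15019021  0.6909808 ]
```

View pics/side0.png

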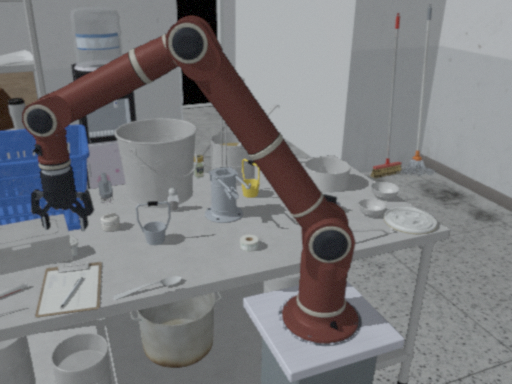

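View pics/top0.png

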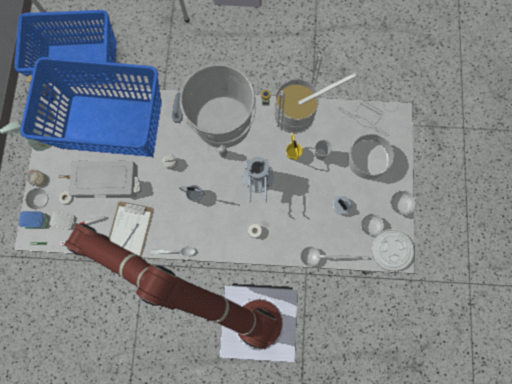

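Run:
```python
import cv2
t=cv2.imread("pics/top0.png"); s=cv2.imread("pics/side0.png")
def crop(im,x0,y0,x1,y1,k,n):
    c=cv2.resize(im[y0:y1,x0:x1],None,fx=k,fy=k,interpolation=cv2.INTER_CUBIC)
    for x in range((x0+9)//10*10,x1,10):
        cv2.line(c,((x-x0)*k,0),((x-x0)*k,4),(0,0,255),1)
        if x%20==0: cv2.putText(c,str(x),((x-x0)*k,14),0,.35,(0,0,255),1)
    for y in range((y0+9)//10*10,y1,10):
        cv2.line(c,(0,(y-y0)*k),(4,(y-y0)*k),(0,0,255),1)
        cv2.putText(c,str(y),(5,(y-y0)*k+4),0,.35,(0,0,255),1)
    cv2.imwrite("pics/"+n,c)
crop(t,170,130,280,210,7,"tc1.png")
crop(t,280,130,415,230,5,"tc2.png")
crop(s,90,150,270,260,4,"sc1.png")
crop(s,300,140,430,240,5,"sc2.png")
```

```text
(no output)
```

View pics/tc1.png

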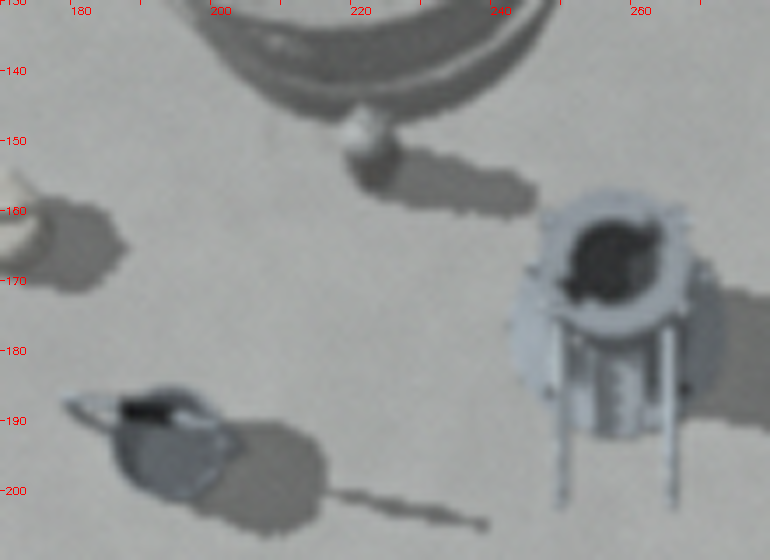

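View pics/tc2.png

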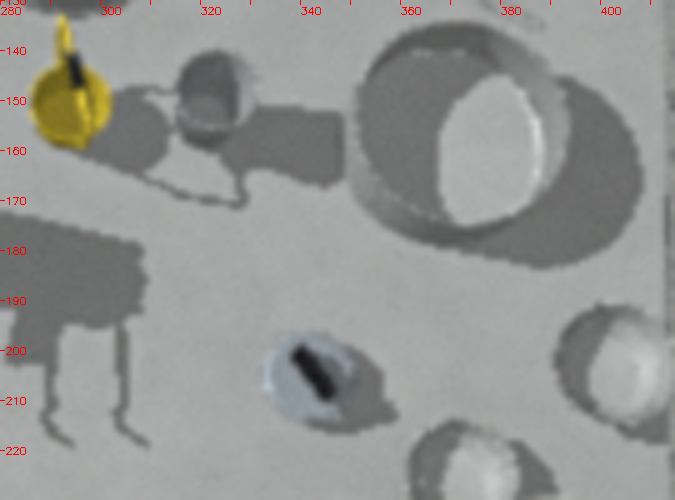

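View pics/sc1.png

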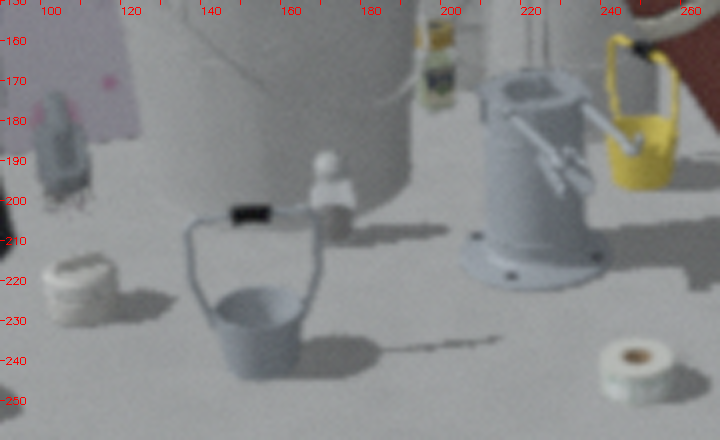

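View pics/sc2.png

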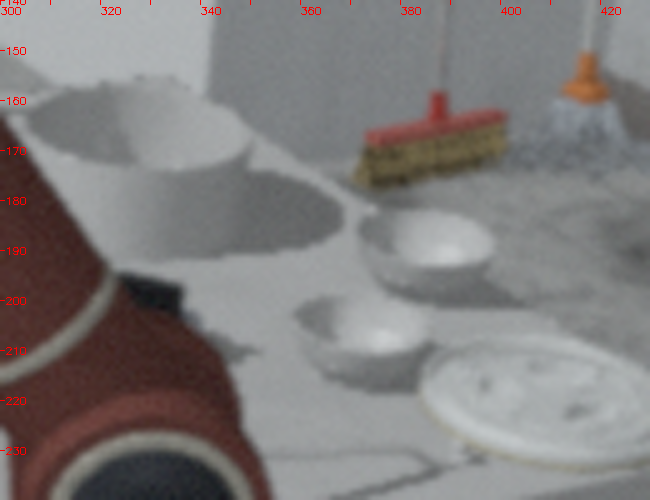

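```bash
cat > h.py <<'E'
import numpy as np, cv2
from scipy.optimize import least_squares
from station import arm, snapshot, camera_info, ticket
C={n:{k:np.array(v) for k,v in camera_info(n).items()} for n in("side","top")}
def proj(n,P):
    c=C[n];p=np.atleast_2d(P)@c["R"].T+c["t"]
    return np.c_[c["fx"]*p[:,0]/p[:,2]+c["cx"],c["fy"]*p[:,1]/p[:,2]+c["cy"]]
def back(n,uv,z):
    c=C[n];d=c["R"].T@np.array([(uv[0]-c["cx"])/c["fx"],(uv[1]-c["cy"])/c["fy"],1]);o=-c["R"].T@c["t"]
    return o+d*(z-o[2])/d[2]
def frame(x,y,yaw):
    c,s=np.cos(yaw),np.sin(yaw);R=np.array([[c,-s,0],[s,c,0],[0,0,1.]])
    return lambda L,z0=0: np.atleast_2d(L)@R.T+[x,y,z0]
def circ(r,z,n=40):
    a=np.linspace(0,2*np.pi,n);return np.c_[r*np.cos(a),r*np.sin(a),0*a+z]
def crop(im,x0,y0,x1,y1,k,fn,lines=(),n=None):
    c=cv2.resize(im[y0:y1,x0:x1],None,fx=k,fy=k,interpolation=cv2.INTER_CUBIC)
    for P,col in lines:
        q=((proj(n,P)-[x0,y0]+.5)*k-.5)
        cv2.polylines(c,[np.round(q*16).astype(np.int32)],False,col,1,cv2.LINE_AA,4)
    for x in range((x0+9)//10*10,x1,10):
        cv2.line(c,((x-x0)*k,0),((x-x0)*k,4),(0,0,255),1)
        if x%20==0: cv2.putText(c,str(x),((x-x0)*k,14),0,.35,(0,0,255),1)
    for y in range((y0+9)//10*10,y1,10):
        cv2.line(c,(0,(y-y0)*k),(4,(y-y0)*k),(0,0,255),1)
        cv2.putText(c,str(y),(5,(y-y0)*k+4),0,.35,(0,0,255),1)
    cv2.imwrite("pics/"+fn,c)
def stat(x,y,yaw,slot=None):
    f=frame(x,y,yaw);G=(0,200,0)
    L=[(f(circ(.046,.17)),G),(f(circ(.028,.17)),G),(f(circ(.072,.0)),G)]
    for s in(-.033,.033): L.append((f([[-.046,s,.164],[-.11,s,.164],[-.13,s,.158],[-.15,s,.18]]),(0,0,255)))
    if slot is not None:
        g=frame(x,y,slot);L.append((g([[-.037,0,.17],[.037,0,.17]]),(255,0,0)))
    return L
def pail(x,y,yaw,z=0):
    f=frame(x,y,yaw);G=(0,200,0)
    return [(f(circ(.038,.055),z),G),(f([[0,-.0555,.14],[0,.0555,.14]],z),(0,0,255)),(f([[0,-.017,.148],[0,.017,.148]],z),(255,0,0))]
def lid(x,y,yaw,z=0):
    f=frame(x,y,yaw)
    return [(f(circ(.042,.032),z),(0,200,0)),(f([[-.027,-.007,.063],[.027,-.007,.063],[.027,.007,.063],[-.027,.007,.063],[-.027,-.007,.063]],z),(0,0,255))]
E
python3 - <<'E'
from h import *
p=lambda *a:print(*[np.round(x,4) for x in a])
print("st",back("top",(257.2,166.9),.17),back("side",(223.5-.5,89/4*1+150),.17))
a=back("top",(249.8,202),.18);b=back("top",(265.6,202),.18);m=(a+b)/2
p(a,b,m,np.linalg.norm(a-b))
a=back("top",(338.9,199.5),.063);b=back("top",(345.1,208.9),.063);p("lid",a,b,(a+b)/2,np.arctan2(*(b-a)[[1,0]]),np.linalg.norm(a-b))
a=back("top",(179.2,187.1),.14);b=back("top",(203.8,192.4),.14);p("pail",a,b,(a+b)/2,np.arctan2(*(b-a)[[1,0]]),np.linalg.norm(a-b), back("top",(190.3,188.1),.148),back("side",(150.3,202.5),.148))
a=back("top",(253,171),.17);b=back("top",(261.5,163),.17);p("slot",np.arctan2(*(b-a)[[1,0]]))
E
```

```text
st [0.64808075 0.04114085 0.17      ] [0.64655581 0.0435768  0.17      ]
[0.4932 0.0622 0.18  ] [ 0.4969 -0.0031  0.18  ] [0.495  0.0295 0.18  ] 0.0655Traceback (most recent call last):
  File "<stdin>", line 6, in <module>
  File "<stdin>", line 2, in <lambda>
    return _wrapfunc(a, 'round', decimals=decimals, out=out)
    return _wrapit(obj, method, *args, **kwds)
    result = getattr(arr, method)(*args, **kwds)
numpy._core._exceptions._UFuncNoLoopError: ufunc 'multiply' did not contain a loop with signature matching types (dtype('<U3'), dtype('float64')) -> None
```

Run:
```python
from h import *
p=lambda n,*a:print(n,*[np.round(x,4) for x in a])
a=back("top",(338.9,199.5),.063);b=back("top",(345.1,208.9),.063);p("lid",a,b,(a+b)/2,np.arctan2(*(b-a)[[1,0]]),np.linalg.norm(a-b))
a=back("top",(179.2,187.1),.14);b=back("top",(203.8,192.4),.14);p("pail",a,b,(a+b)/2,np.arctan2(*(b-a)[[1,0]]),np.linalg.norm(a-b), back("top",(190.3,188.1),.148),back("side",(150.3,202.5),.148))
a=back("top",(253,171),.17);b=back("top",(261.5,163),.17);p("slot",np.arctan2(*(b-a)[[1,0]]))
st=(.6475,.042,.065,.75)
t=cv2.imread("pics/top0.png"); s=cv2.imread("pics/side0.png")
crop(t,230,150,290,210,10,"o1.png",stat(*st),"top")
crop(s,190,150,270,230,8,"o2.png",stat(*st),"side")
```

```text
lid [ 0.5496 -0.3244  0.063 ] [ 0.5091 -0.3525  0.063 ] [ 0.5294 -0.3384  0.063 ] -2.5353 0.0493
pail [0.5481 0.3687 0.14  ] [0.5311 0.2619 0.14  ] [0.5396 0.3153 0.14  ] -1.7287 0.1081 [0.5447 0.3196 0.148 ] [0.5393 0.33   0.148 ]
slot -0.7385
```

View pics/o1.png

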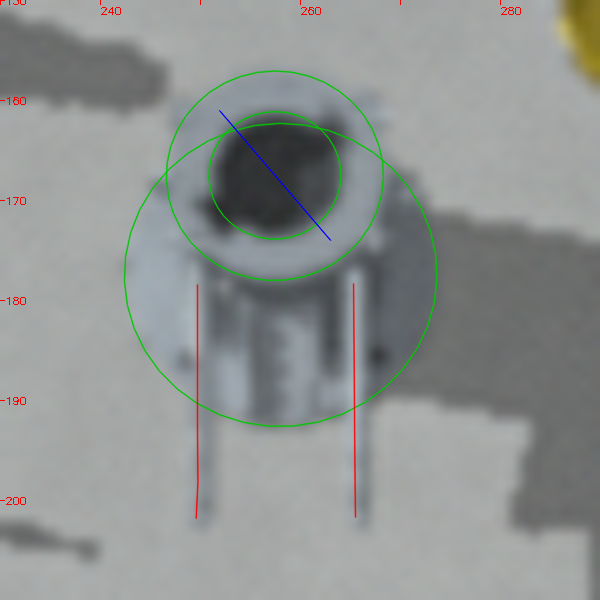

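View pics/o2.png

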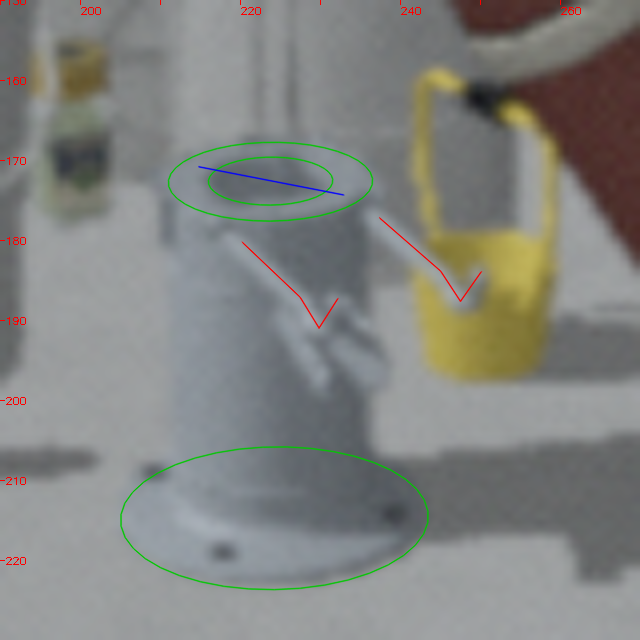

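Run:
```python
from h import *
t=cv2.imread("pics/top0.png"); s=cv2.imread("pics/side0.png")
x,y=.6478,.0412
for fn,a in(("a",-0.80),("b",-.90)):
    L=[]
    g=frame(x,y,a)
    for sg in(1,-1): L.append((g(np.array([[.026,.0085,.17],[.037,.0085,.17],[.037,-.0085,.17],[.026,-.0085,.17]])*[sg,1,1]),(255,0,0)))
    for k,(w,h,c) in enumerate([(8,6,(255,0,0)),(2,26,(0,0,255)),(5,12,(0,200,200))]):
        g=frame(x,y,a-np.radians(35*k))
        for sg in(1,-1):
            L.append((g(np.array([[.046,w/1e3,.165],[.051,w/1e3,.165],[.051,-w/1e3,.165],[.046,-w/1e3,.165]])*[sg,1,1]),c))
    if fn=="a":
        crop(t,240,150,275,185,22,"r0.png"); 
    crop(t,240,150,275,185,22,f"r{fn}.png",L,"top")
im=[cv2.imread(f"pics/r{f}.png") for f in("0","a")]
cv2.imwrite("pics/r2.png",cv2.resize(np.hstack(im),(800,400)))
```

```text
(no output)
```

View pics/ra.png

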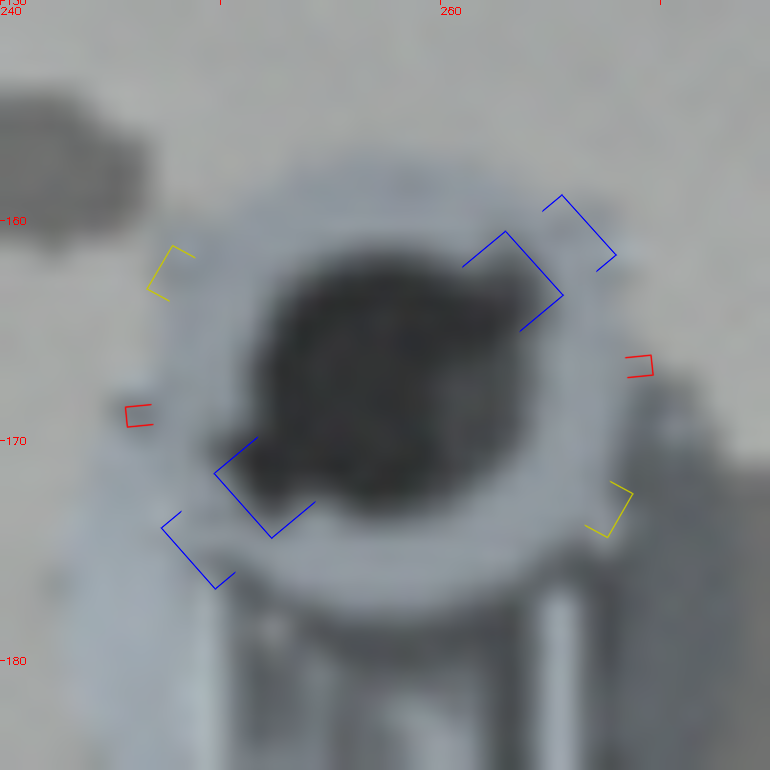

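View pics/rb.png

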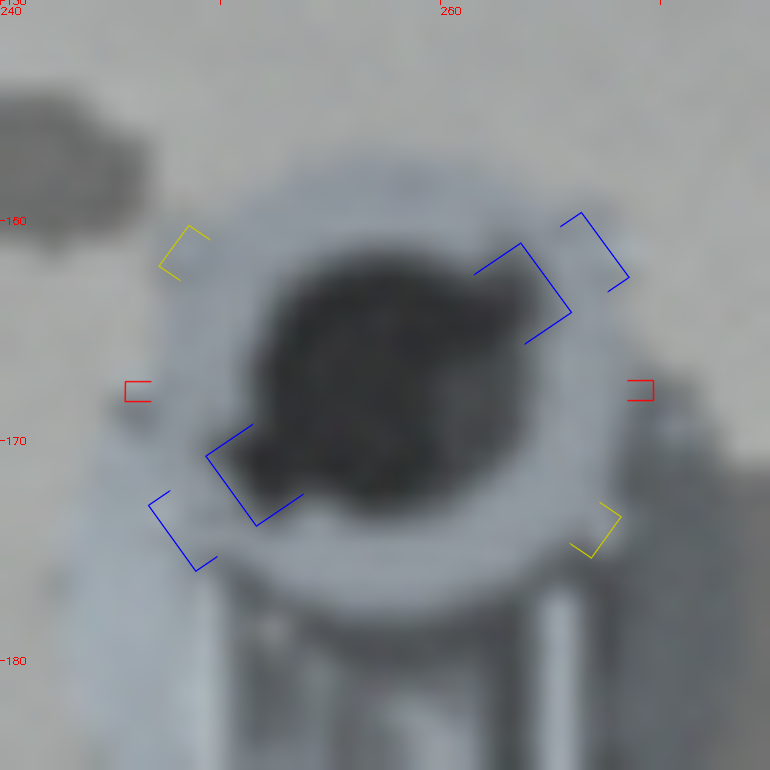

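Run:
```python
from h import *
t=cv2.imread("pics/top0.png"); s=cv2.imread("pics/side0.png")
P=(.541,.322,-.158)
crop(t,170,175,220,215,12,"p1.png",pail(*P),"top")
crop(s,125,190,185,250,10,"p2.png",pail(*P),"side")
L=(.5294,-.3384,.606)
crop(t,325,190,365,222,14,"l1.png",lid(*L),"top")
```

```text
(no output)
```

View pics/p1.png

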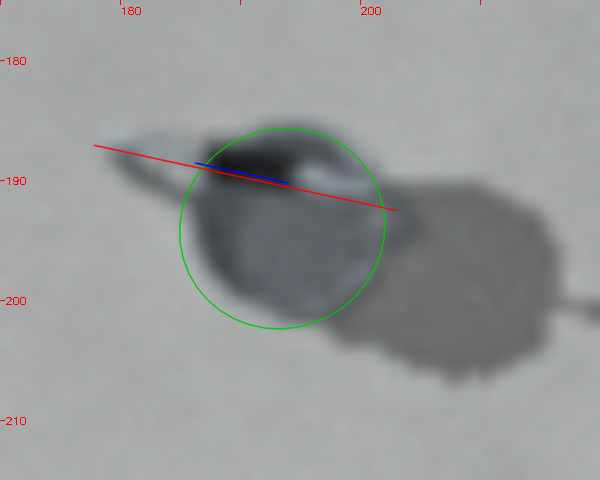

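View pics/p2.png

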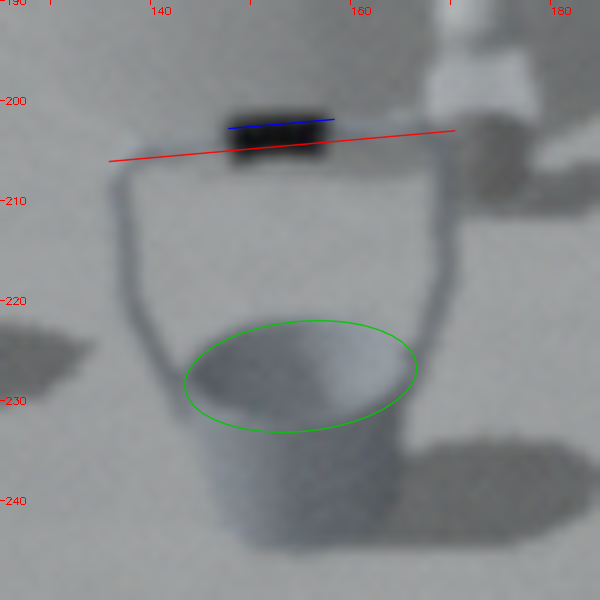

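View pics/l1.png

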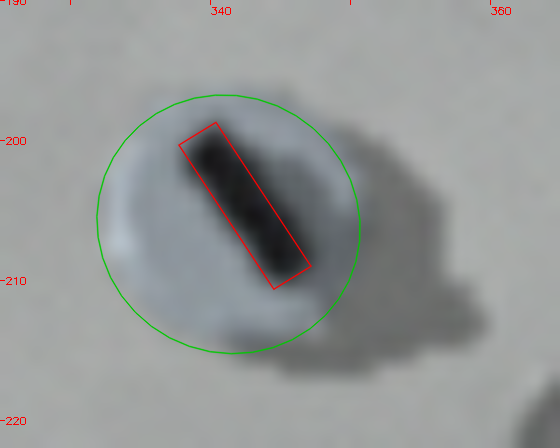

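```bash
cat >> h.py <<'E'
from scipy.spatial.transform import Rotation
def ori(a):
    c,s=np.cos(a),np.sin(a)
    return Rotation.from_matrix(np.array([[0,c,s],[0,s,-c],[-1,0,0]])).as_quat()
ST=np.array([.6475,.042]);SY=.065
def spt(dx,dy=0):
    c,s=np.cos(SY),np.sin(SY);return ST+[c*dx-s*dy,s*dx+c*dy]
def shots(tag):
    o=[]
    for n in("top","side"):
        im=snapshot(n);cv2.imwrite(f"pics/{tag}_{n}.png",im);o.append(im)
    return o
def yaw():
    y=Rotation.from_quat(arm.read_eef_rot()).as_matrix()[:,1];return np.arctan2(y[1],y[0])
E
python3 - <<'E'
from h import *
print("yaw",yaw())
q=ori(-.157)
print(arm.ik([.543,.319,.30],q),arm.ik([.543,.319,.30],ori(-.157+np.pi)))
b=spt(-.215);print(b)
arm.move_gripper(.7,40)
arm.movep([.543,.319,.30],q)
print(arm.read_time(),arm.read_joint_positions())
arm.line_to([.543,.319,.194],.1)
t,s=shots("g1")
crop(t,165,165,225,215,12,"g1t.png");crop(s,110,170,190,250,9,"g1s.png")
E
```

```text
yaw 1.1450345911395667
[-0.7540356   0.60186605  0.32299868  1.49943488 -0.20589568  1.07382582
 -0.54258164] [-0.29084341  0.62489866 -0.47823837  1.48263308  0.30553182  1.10855702
  2.15602994]
[0.43295403 0.02803484]
1.925 [-0.75586035  0.60201285  0.31999645  1.49911725 -0.2064931   1.07392484
 -0.54240194]
```

View pics/g1s.png

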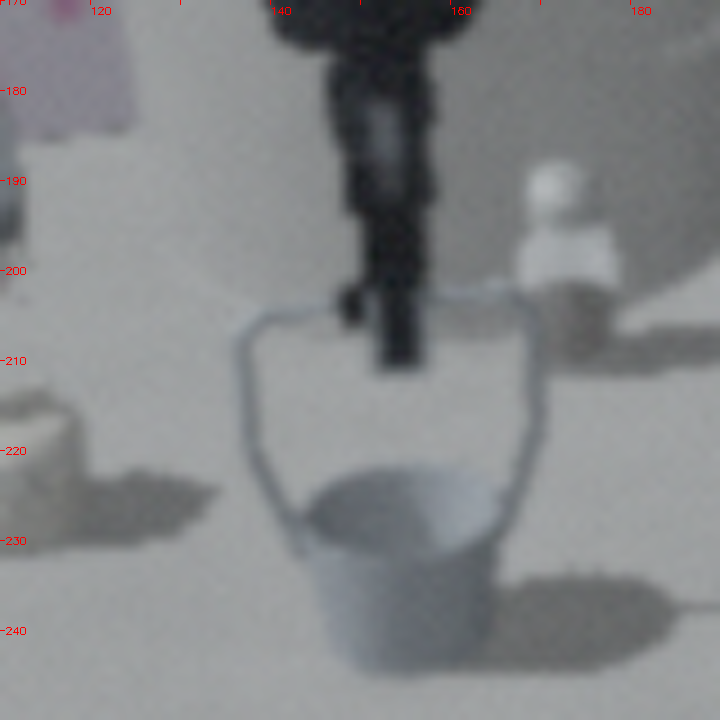

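View pics/g1_side.png

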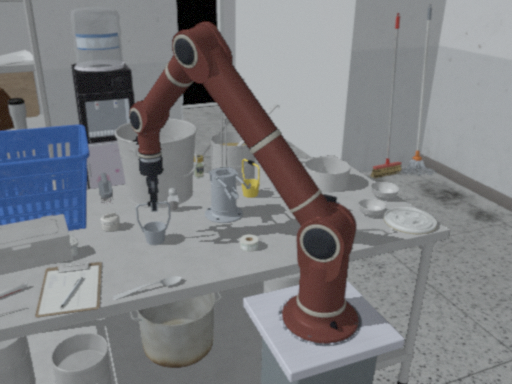

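Run:
```python
from h import *
arm.move_gripper(0,40)
print(arm.read_opening(),arm.read_tool_pos(),yaw(),arm.read_ft_force())
shots("g2")
arm.line_to([.543,.319,.214],.05)
print(arm.read_time(),arm.read_tool_pos(),arm.read_ft_force(),arm.read_opening())
t,s=shots("g3")
p=arm.read_tool_pos();P=(p[0],p[1],yaw(),.02)
crop(t,165,165,225,215,12,"g3t.png",pail(*P),"top");crop(s,110,170,190,250,9,"g3s.png",pail(*P),"side")
```

```text
0.13808605421747452 [0.54298593 0.31916658 0.19421553] -0.1568863360058181 [ 0.05989935 -0.24424794  1.08213942]
4.375 [0.54298711 0.31897585 0.21420232] [ 0.0520159  -0.67646751 -2.00957204] 0.13348948442777198
```

View pics/g3s.png

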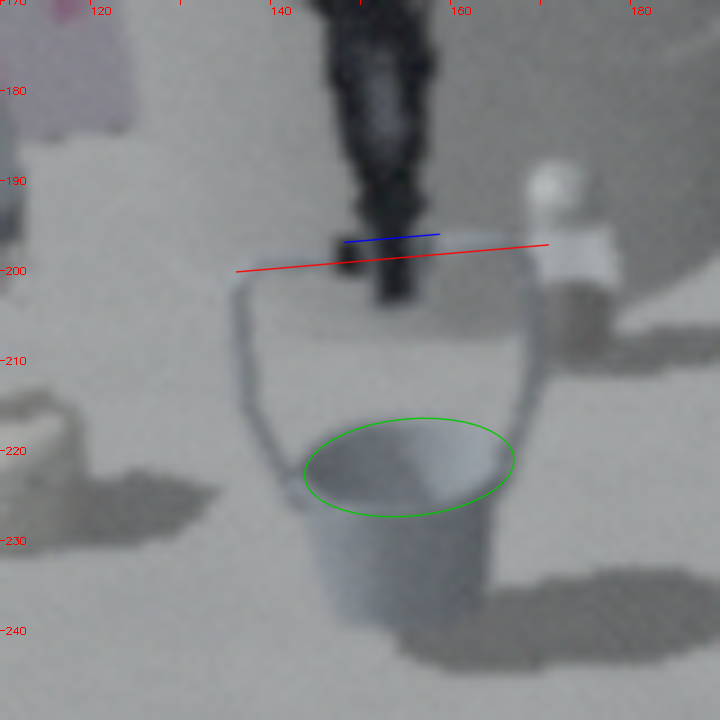

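View pics/g3t.png

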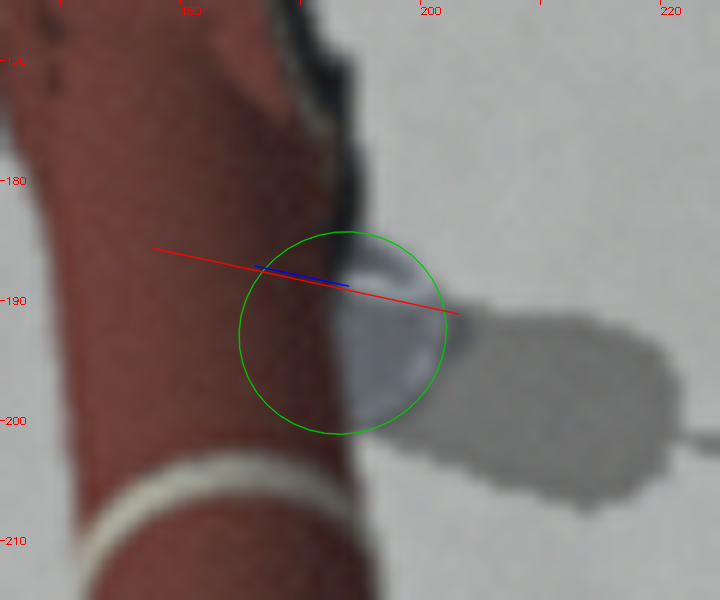

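Run:
```python
from h import *
q=ori(SY)
print(arm.ik([*spt(-.215),.254],q))
arm.line_to([.543,.319,.27],.15)
arm.line_to([*spt(-.205),.27],.2,q)
arm.line_to([*spt(-.205),.25],.1)
print(arm.read_time(),arm.read_tool_pos(),arm.read_opening())
t,s=shots("h1")
p=arm.read_tool_pos();P=(p[0],p[1],yaw(),p[2]-.194)
crop(t,230,150,290,225,10,"h1t.png",stat(*ST,SY,-.89)+pail(*P),"top");crop(s,190,140,290,240,8,"h1s.png",stat(*ST,SY,-.89)+pail(*P),"side")
```

```text
[-0.31505647  0.36567767  0.2687687   2.0861217  -0.14668027  0.70716453
  0.11355285]
7.0333 [0.44285195 0.02914915 0.24968691] 0.13072482690607112
```

View pics/h1s.png

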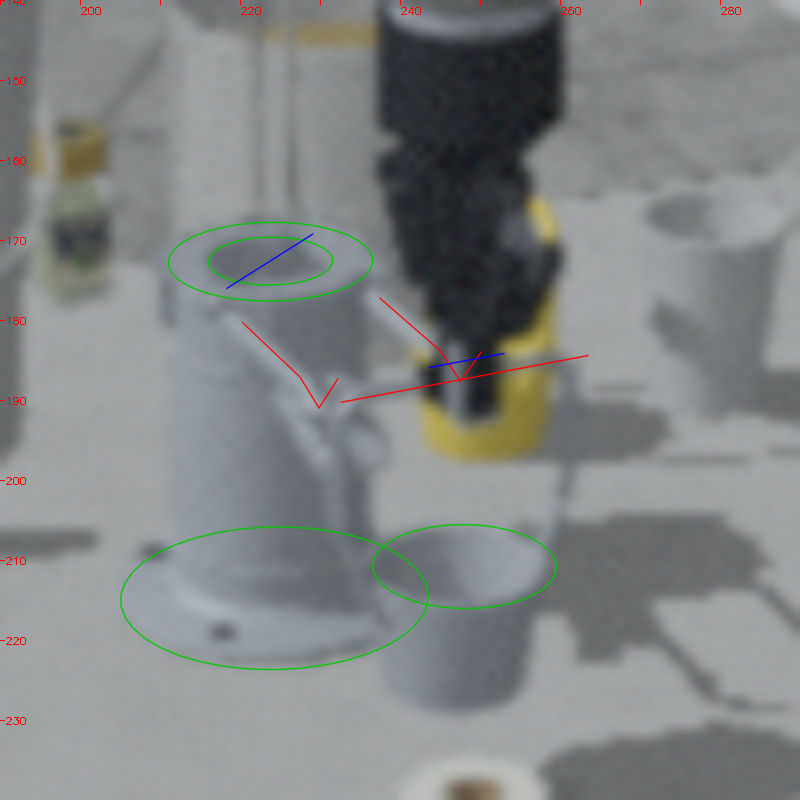

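View pics/h1t.png

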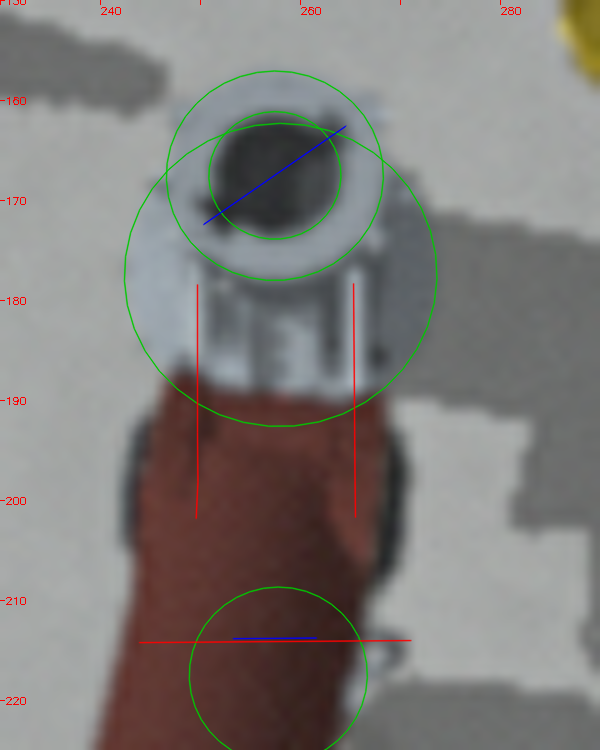

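Run:
```python
from h import *
arm.line_to([*spt(-.135,-.0015),.25],.06)
print(arm.read_time(),arm.read_tool_pos(),arm.read_ft_force())
for z in (.235,.225,.221,.218,.216):
    arm.line_to([*spt(-.135,-.0015),z],.05)
    print(z,arm.read_tool_pos()[2],arm.read_ft_force())
print(arm.read_time())
t,s=shots("h2")
crop(s,190,140,290,240,8,"h2s.png")
```

```text
8.45 [0.51246001 0.03169548 0.24999011] [-0.50684023 -0.11639086 -1.45246592]
0.235 0.23453303025678085 [-0.81062098  0.19259976 -2.22605681]
0.225 0.22458233995013085 [-0.76881092  0.2520019  -1.44303515]
0.221 0.22079962833779637 [ 0.12936291  0.47209465 -2.17237247]
0.218 0.2182046051794322 [ 1.62734178  0.68246777 -1.70682131]
0.216 0.21736957152288292 [ 0.64769295 -0.46350305  4.71694454]
10.0
```

View pics/h2s.png

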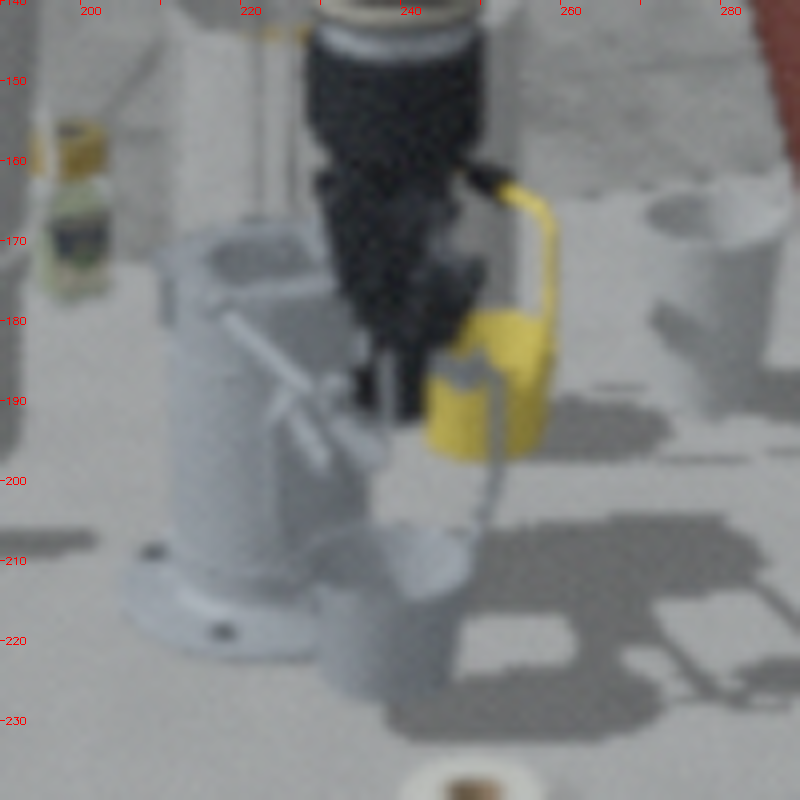

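Run:
```python
from h import *
arm.move_gripper(.5,40)
arm.pause(.4)
print(arm.read_time(),arm.read_tool_pos(),arm.read_ft_force())
p=arm.read_tool_pos()
arm.line_to([p[0],p[1],.30],.1)
t,s=shots("h3")
crop(s,190,140,290,240,8,"h3s.png")
arm.line_to([p[0],p[1],.36],.2)
print(arm.read_time(),arm.read_joint_positions())
for a in (.606+np.pi/2,.606-np.pi/2): print(arm.ik([.527,-.338,.30],ori(a)))
for a in (-.89+np.pi/2,-.89-np.pi/2): print(arm.ik([*ST,.30],ori(a)))
for a in (-1.5+np.pi/2,-1.5-np.pi/2): print(arm.ik([*ST,.30],ori(a)))
```

```text
10.9083 [0.51287895 0.03171882 0.21597157] [-0.03774426  0.40994008 -0.94904114]
12.45 [-0.32043563  0.35642714  0.30422986  1.73355216 -0.1196506   1.06949259
  0.08838303]
[ 0.60986014  0.5825571  -0.12567309  1.50125838  0.07901009  1.06273814
  2.64304679]
[ 0.20404181  0.63576713  0.58083772  1.51570013 -0.37378157  1.10251606
 -0.09964818]
[-0.18814942  0.61996821  0.15822524  1.43605308 -0.10323932  1.0936845
  0.66933114]
[-0.55529463  0.75798248  0.89128117  1.44917523 -0.60503366  1.22312265
 -2.0524578 ]
[-0.2617384   0.62952023  0.29004193  1.43880467 -0.18999843  1.10080582
  0.13265905]
[-0.60888333  0.81501121  1.04054384  1.45090661 -0.71370019  1.28348032
 -2.57549689]
```

View pics/h3s.png

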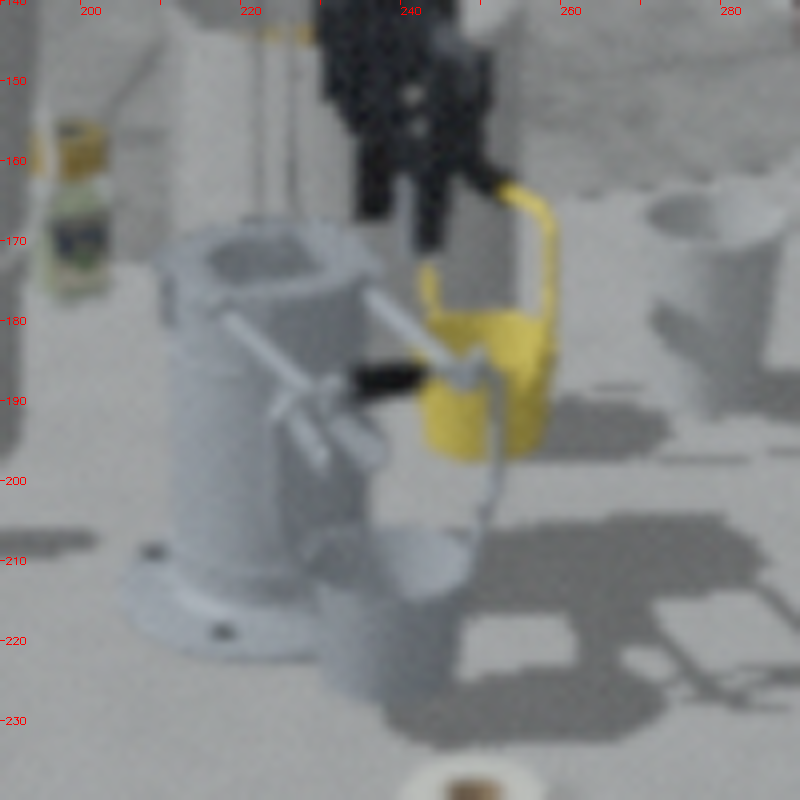

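Run:
```python
from h import *
t,s=shots("l2")
L=(.530,-.340,.606)
crop(t,325,190,365,222,14,"l2t.png",lid(*L),"top")
u=proj("side",[[.53,-.34,.03]])[0].astype(int);print(u)
crop(s,u[0]-30,u[1]-25,u[0]+30,u[1]+25,12,"l2s.png",lid(*L),"side")
```

```text
[329 203]
```

View pics/l2t.png

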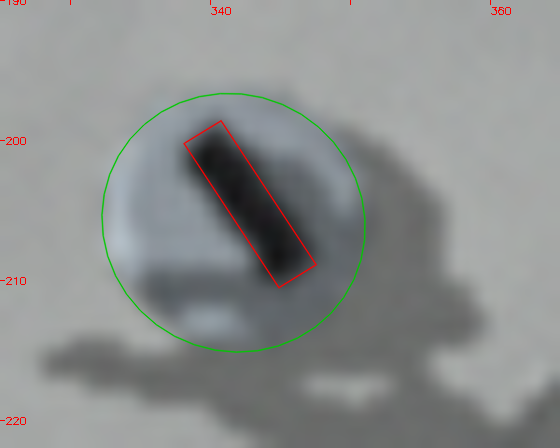

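View pics/l2s.png

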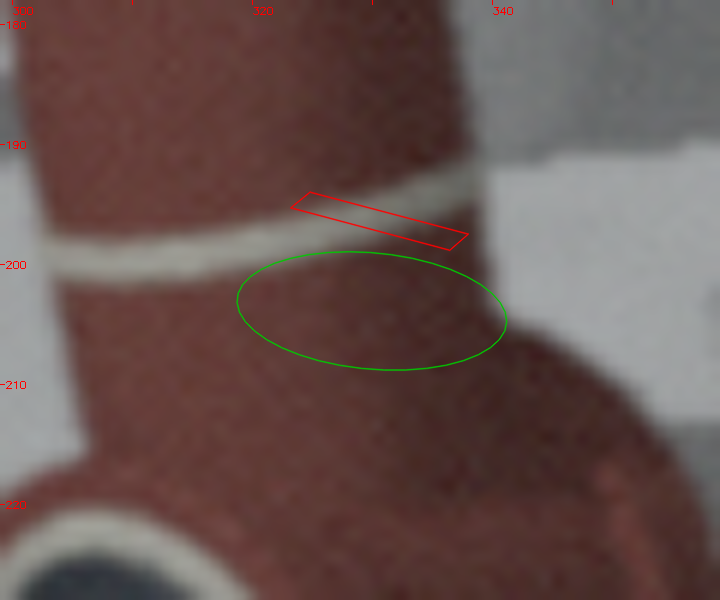

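View pics/l2_side.png

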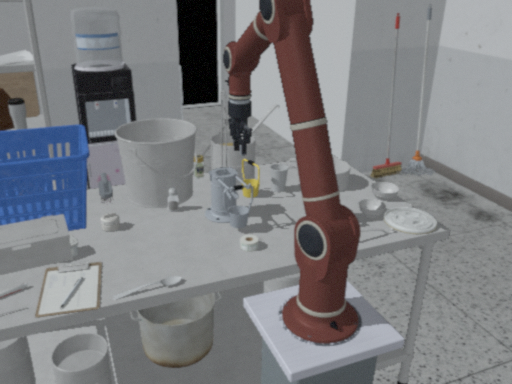

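Run:
```python
from h import *
a=.60-np.pi/2
arm.movep([.530,-.340,.25],ori(a))
arm.move_gripper(.6,60)
arm.line_to([.530,-.340,.110],.12)
print(arm.read_time(),arm.read_tool_pos(),arm.read_ft_force())
t,s=shots("k1")
crop(s,295,170,365,230,10,"k1s.png",lid(.53,-.34,.606),"side")
crop(t,315,180,375,230,12,"k1t.png",lid(.53,-.34,.606),"top")
```

```text
15.5583 [ 0.53042683 -0.34043966  0.11089347] [-0.45195023  0.45878137  0.47085527]
```

View pics/k1s.png

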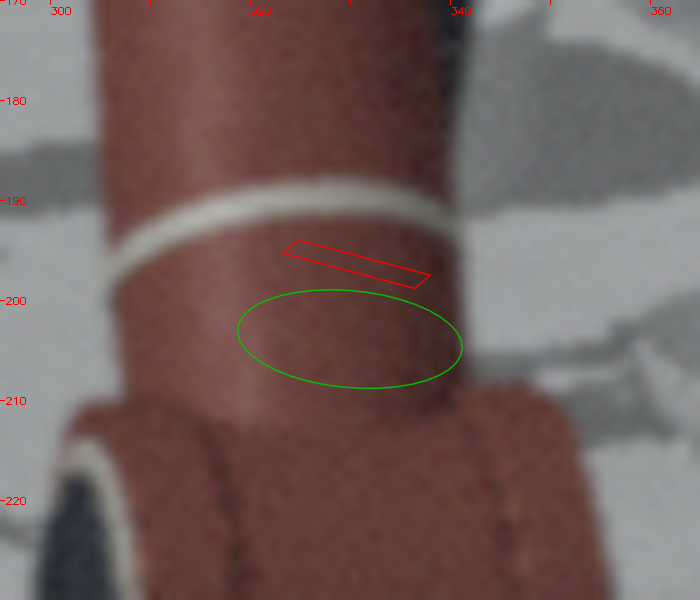

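View pics/k1t.png

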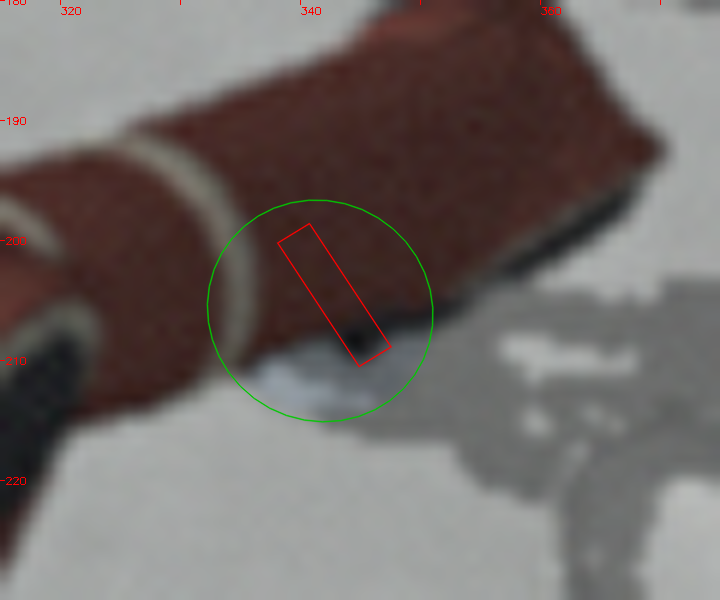

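Occluded, but the tool is in place with no contact forces. Closing and lifting.

Run:
```python
from h import *
arm.move_gripper(0,60)
print(arm.read_opening(),arm.read_tool_pos(),yaw(),arm.read_ft_force(),arm.read_wrist_torque())
arm.line_to([.530,-.340,.150],.08)
print(arm.read_time(),arm.read_ft_force(),arm.read_opening())
arm.line_to([.530,-.340,.32],.2)
a=-.89+np.pi/2
q=ori(a)
print(arm.ik([.45,-.12,.33],q))
arm.movep([.45,-.12,.33],q)
print(arm.read_time(),arm.read_tool_pos(),yaw(),arm.read_opening())
t,s=shots("k2")
p=arm.read_tool_pos();u=proj("side",[[p[0],p[1],p[2]-.08]])[0].astype(int)
L=lid(p[0],p[1],yaw()-np.pi/2,p[2]-.110)
crop(s,u[0]-35,u[1]-30,u[0]+35,u[1]+30,11,"k2s.png",L,"side")
u=proj("top",[[p[0],p[1],p[2]-.08]])[0].astype(int)
crop(t,u[0]-35,u[1]-30,u[0]+35,u[1]+30,11,"k2t.png",L,"top")
```

```text
0.14832032010028479 [ 0.53014491 -0.3402545   0.11042197] -0.9708914653019073 [ 1.02007267 -0.25642681  2.65370899] [0.02550426 0.03372441 0.002959  ]
16.7333 [-0.68887613 -0.32256416 -1.82018656] 0.1502356973945914
[ 0.07334605  0.3036712   0.18552591  1.89818823 -0.0680724   0.94573805
  0.97123298]
18.75 [ 0.45021688 -0.12101461  0.32968254] 0.6779265389643331 0.15172621738583805
```

View pics/k2s.png

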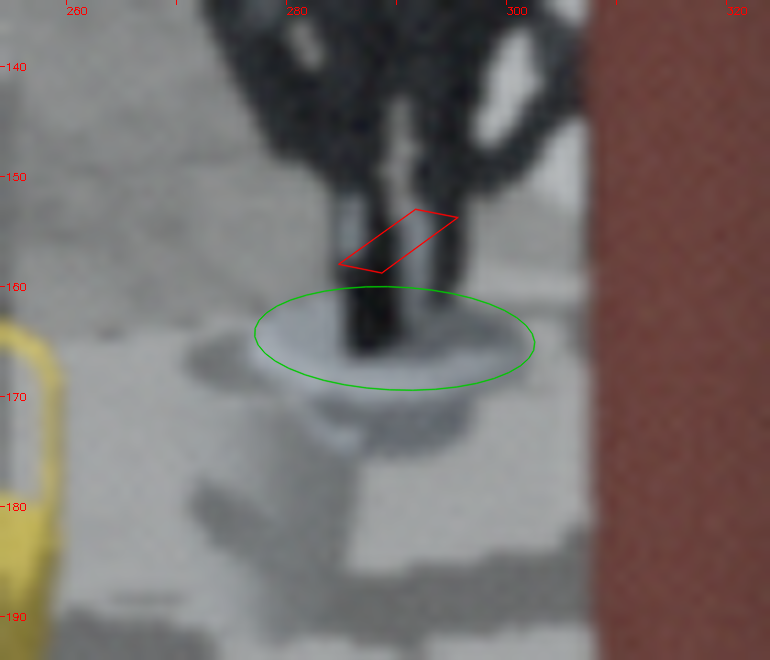

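View pics/k2t.png

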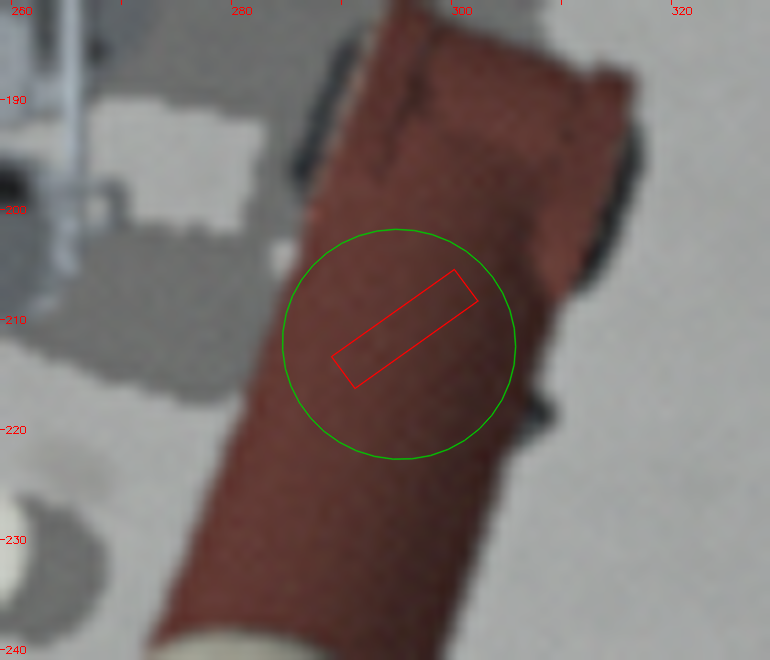

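Run:
```python
from h import *
for f in("top0","g1_top","l2_top"):
    t=cv2.imread(f"pics/{f}.png",0).astype(float)
    t=cv2.resize(t[150:185,240:275],None,fx=10,fy=10,interpolation=cv2.INTER_CUBIC)
    for th in(85,95,105):
        n,lab,st,ce=cv2.connectedComponentsWithStats((t<th).astype(np.uint8))
        k=lab[int((167-150)*10),int((257-240)*10)]
        m=cv2.moments((lab==k).astype(np.uint8),True)
        c=(ce[k]+.5)/10+[239.5,149.5]
        if k: 
            X=back("top",c,.17);print(f,th,st[k],c.round(2),X[:2].round(4))
            ys,xs=np.nonzero(lab==k)
            P=np.array([back("top",((x+.5)/10+239.5,(y+.5)/10+149.5),.17)[:2] for x,y in zip(xs[::7],ys[::7])])-X[:2]
            # extent along angle
            A=np.radians(np.arange(0,180,5));w=[np.ptp(P@[np.cos(a),np.sin(a)]) for a in A]
            r=np.hypot(*P.T);far=P[r>.031];ang=np.mod(np.degrees(np.arctan2(far[:,1],far[:,0])),180)
            print(len(far),np.median(ang) if len(far) else None, np.pi*0, len(P)*7e-2*(1.83/451.8*1e3)**2*.01)
```

```text
top0 85 [  104   117   138   117 12017] [256.94 167.07] [0.6473 0.0422]
46 130.09259339200412 0.0 19.718690091338942
top0 95 [  100   115   145   121 12972] [256.99 167.06] [0.6473 0.042 ]
76 130.24454063563496 0.0 21.29205091982667
top0 105 [   97   114   150   123 13981] [257.02 167.05] [0.6474 0.0418]
116 130.68672914788232 0.0 22.9458024475802
g1_top 85 [  104   118   138   116 11846] [256.92 167.06] [0.6473 0.0423]
39 130.5516460155003 0.0 19.44306483671335
g1_top 95 [  101   116   144   119 12821] [256.97 167.05] [0.6474 0.0421]
73 129.58567378621981 0.0 21.039394436419883
g1_top 105 [   98   114   149   123 13780] [257.02 167.04] [0.6474 0.0419]
108 130.67067122031642 0.0 22.612755264907616
l2_top 85 [   16    91   306   259 66580] [256.21 172.57] [0.6231 0.0438]
7168 90.88420633173047 0.0 109.23947591660804
l2_top 95 [   15    87   311   263 69101] [256.24 172.49] [0.6234 0.0437]
7526 89.5847764398419 0.0 113.37385473599187
l2_top 105 [   13    74   329   276 73335] [256.71 172.61] [0.623  0.0417]
8141 86.02170634054224 0.0 120.32190802967857
```

Run:
```python
from h import *
q=ori(-.875+np.pi/2); X=[.6474,.042]
arm.line_to([*X,.33],.2,q)
arm.line_to([*X,.292],.08)
p=arm.read_tool_pos();print(arm.read_time(),p,yaw(),arm.read_ft_force(),arm.read_wrist_torque())
t,s=shots("m1")
L=lid(p[0],p[1],yaw()-np.pi/2,p[2]-.1104)
crop(s,190,135,260,205,11,"m1s.png",L+stat(*X,SY)[:1],"side")
crop(s,190,135,260,205,11,"m1s0.png")
```

```text
20.9 [0.64758402 0.04188262 0.292187  ] 0.6955695315449371 [-0.44159486  0.12167377 -2.34617771] [-0.05566643 -0.04788895 -0.04591129]
```

View pics/m1s.png

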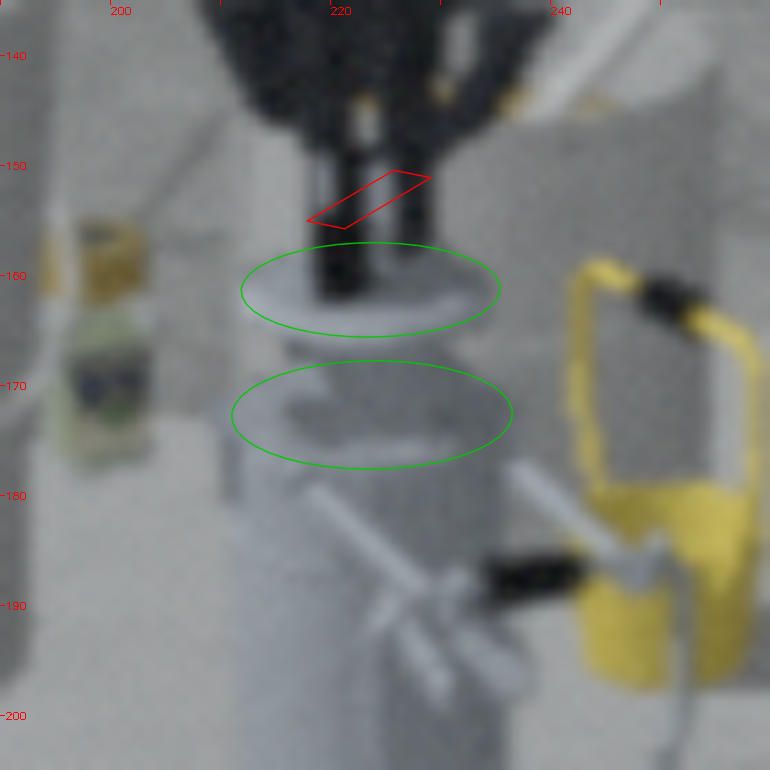

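View pics/m1s0.png

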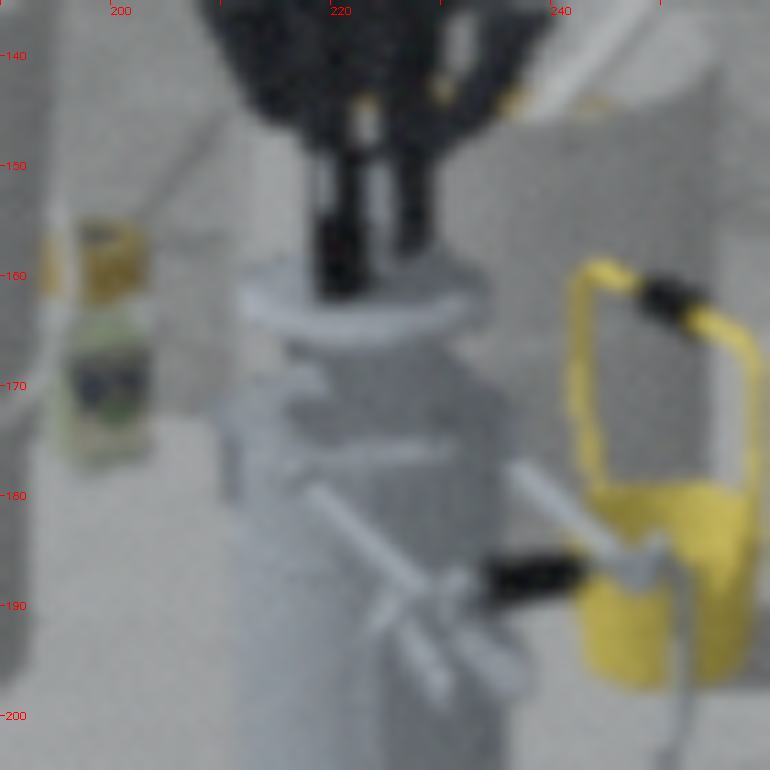

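```bash
cat >> h.py <<'E'
def down(X,q,z0,z1,step=.002,fmax=6,v=.03,f0=-2.2):
    z=z0
    while z>z1+1e-6:
        z=max(z1,z-step)
        arm.line_to([*X,z],v,q)
        f=arm.read_ft_force()
        if f[2]-f0>fmax: break
    p=arm.read_tool_pos();f=arm.read_ft_force();m=arm.read_wrist_torque()
    print("t%.2f cmd %.4f act"%(arm.read_time(),z),np.round(p,4),"F",np.round(f,1),"M",np.round(m,2))
    return z
E
python3 - <<'E'
from h import *
b=np.array([.64,-.77])
X=np.array([.6474,.042])+.001*b
q=ori(-.875+np.pi/2)
z=down(X,q,.292,.284,.004)
z=down(X,q,z,.256,.002)
E
```

```text
t21.57 cmd 0.2840 act [0.6479 0.0413 0.2836] F [ 0.   0.1 -2.4] M [0.02 0.02 0.03]
t25.07 cmd 0.2560 act [0.6484 0.0412 0.2564] F [ 0.1  0.1 -0.2] M [ 0.05 -0.01 -0.02]
```

Run:
```python
from h import *
t,s=shots("m2")
p=arm.read_tool_pos();print(p,yaw(),arm.read_ft_force())
crop(s,190,135,260,205,11,"m2s.png",lid(.6474,.042,-.875,.146)[:1],"side")
```

```text
[0.64841568 0.04126431 0.25644317] 0.6958718647560189 [0.93958901 0.51909029 0.97120452]
```

View pics/m2s.png

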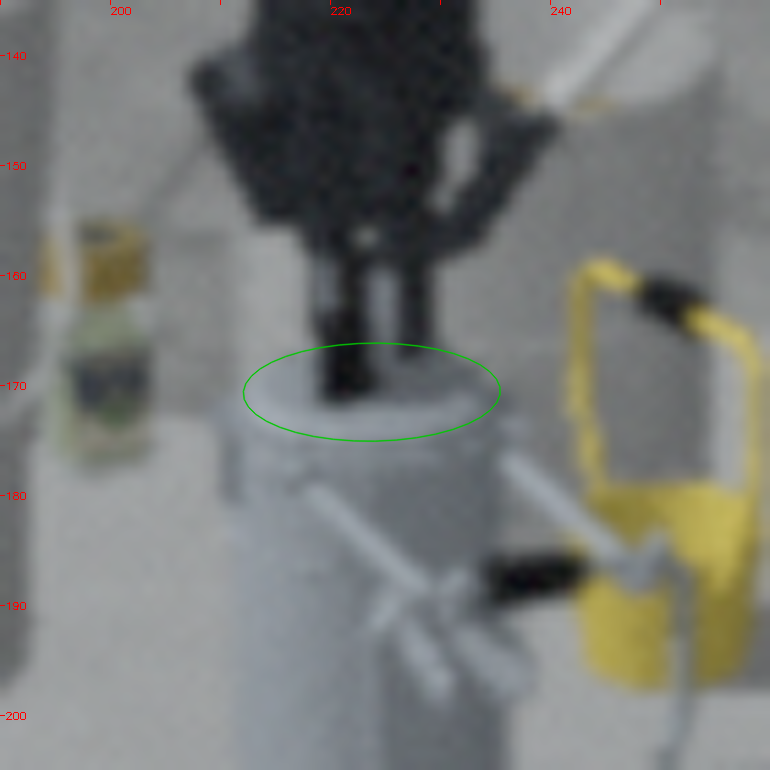

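Run:
```python
from h import *
C0=np.array([.6474,.042]);d=.0012
z=.2555
for th in (-.875,-1.03,-1.18,-1.33,-1.41,-1.486):
    X=C0+d*np.array([np.cos(th),np.sin(th)])
    arm.line_to([*X,z],.03,ori(th+np.pi/2))
    print("%.2f"%arm.read_time(),np.round(arm.read_tool_pos(),4),"th %.3f"%(yaw()-np.pi/2),"F",np.round(arm.read_ft_force(),1),"M",np.round(arm.read_wrist_torque(),2),round(arm.read_opening(),3))
arm.pause(.6)
print("%.2f"%arm.read_time(),np.round(arm.read_tool_pos(),4),"th %.3f"%(yaw()-np.pi/2),"F",np.round(arm.read_ft_force(),1),"M",np.round(arm.read_wrist_torque(),2))
t,s=shots("m3")
crop(s,190,135,260,205,11,"m3s.png")
crop(t,230,140,290,210,9,"m3t.png")
```

```text
25.42 [0.6484 0.0412 0.2564] th -0.875 F [-1.1  1.5  4.5] M [-0.01  0.23 -0.  ] 0.151
25.73 [0.6484 0.0408 0.2564] th -1.030 F [-0.1 -0.1  4.8] M [ 0.01  0.17 -0.17] 0.153
26.02 [0.648  0.0407 0.2564] th -1.180 F [-1.3  0.1  4.7] M [ 0.03  0.31 -0.18] 0.151
26.32 [0.6477 0.0405 0.2564] th -1.330 F [-1.7 -0.1  5.4] M [-0.    0.36 -0.12] 0.155
26.57 [0.6475 0.0404 0.2564] th -1.410 F [-1.7 -0.4  6.3] M [ 0.03  0.4  -0.18] 0.147
26.82 [0.6473 0.0404 0.2564] th -1.486 F [-2.3 -0.7  6.2] M [ 0.    0.41 -0.1 ] 0.152
27.43 [0.6473 0.0404 0.2564] th -1.486 F [-2.4  0.   6.3] M [-0.05  0.49 -0.08]
```

View pics/m3s.png

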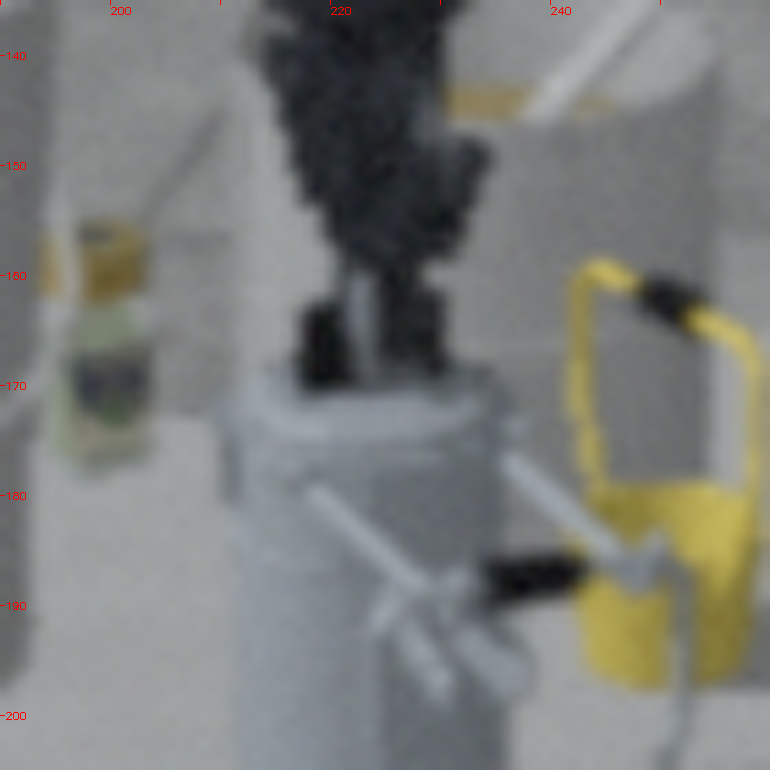

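View pics/m3t.png

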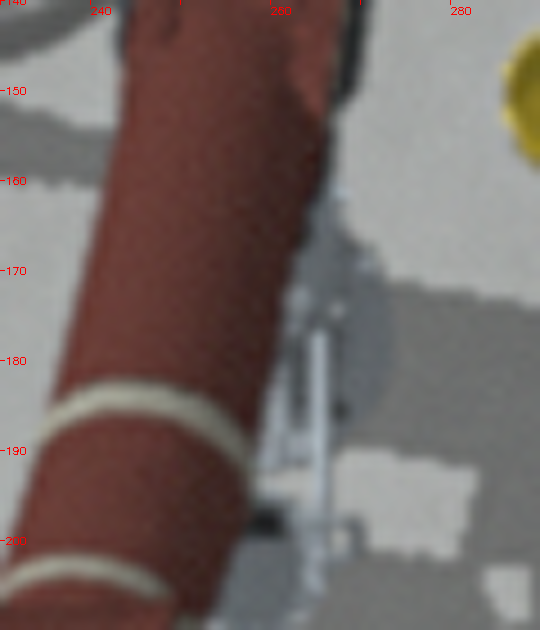

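Run:
```python
from h import *
th=-1.486;q=ori(th+np.pi/2)
def rep():
    arm.pause(.2)
    F=np.mean([arm.read_ft_force() for _ in range(5)],0);M=np.mean([arm.read_wrist_torque() for _ in range(5)],0)
    print("%.2f"%arm.read_time(),np.round(arm.read_tool_pos(),4),"th %.3f"%(yaw()-np.pi/2),"F",F.round(2),"M",M.round(3))
rep()
print(Rotation.from_quat(arm.read_eef_rot()).as_matrix()[:,0])
arm.line_to([.6467,.0408,.2555],.03,q);rep()
arm.line_to([.6462,.0408,.2557],.03,q);rep()
```

```text
27.73 [0.6473 0.0404 0.2564] th -1.486 F [-1.21 -0.59  6.53] M [-0.056  0.44  -0.052]
[ 9.87655803e-05 -1.94684575e-04 -9.99999976e-01]
28.18 [0.6472 0.0404 0.2564] th -1.486 F [-0.43 -1.15  4.54] M [-0.041  0.194 -0.01 ]
28.62 [0.6469 0.0404 0.2564] th -1.486 F [ 0.55 -0.31  5.81] M [-0.198 -0.136  0.045]
```

Run:
```python
from h import *
q=ori(-1.486+np.pi/2)
arm.line_to([.6464,.0408,.2556],.03,q);arm.pause(.8)
for _ in range(3): print("%.2f"%arm.read_time(),np.round(arm.read_tool_pos(),4),"th %.3f"%(yaw()-np.pi/2),np.round(arm.read_ft_force(),2),np.round(arm.read_wrist_torque(),2),round(arm.read_opening(),3),np.abs(arm.read_dq()).max().round(4))
s=snapshot("side");cv2.imwrite("pics/f.png",s)
X=(.6474,.042)
crop(s,195,150,255,230,9,"fs.png",lid(*X,-1.486,.146),"side")
```

```text
29.68 [0.647  0.0404 0.2564] th -1.486 [ 0.27 -1.21  4.64] [-0.09  0.08  0.07] 0.15 0.0021
29.68 [0.647  0.0404 0.2564] th -1.486 [ 0.27 -1.21  4.64] [-0.09  0.08  0.07] 0.15 0.0021
29.68 [0.647  0.0404 0.2564] th -1.486 [ 0.27 -1.21  4.64] [-0.09  0.08  0.07] 0.15 0.0021
```

View pics/fs.png

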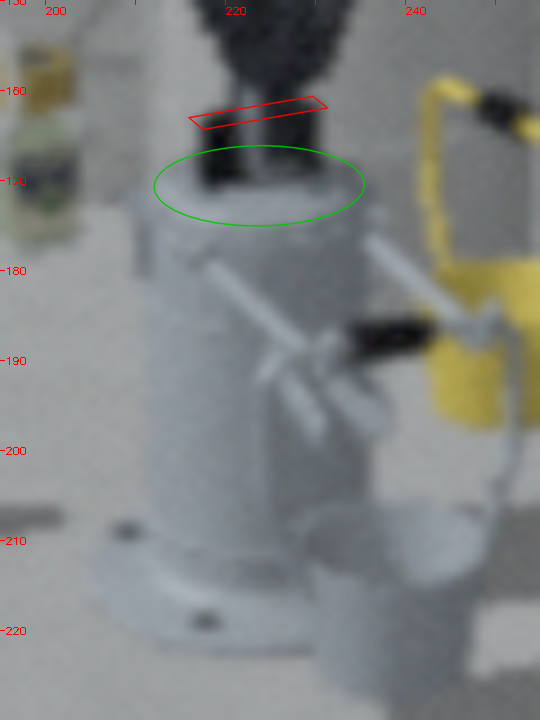

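View pics/f.png

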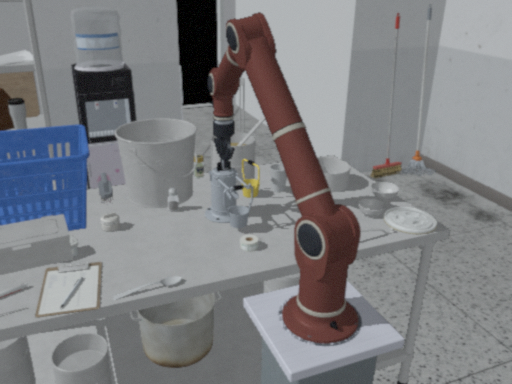

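Run:
```python
from h import *
s=cv2.imread("pics/f.png")
s=np.clip(s.astype(float)*1.6,0,255).astype(np.uint8)
o=[]
crop(s,208,155,242,182,22,"z0.png")
for i,th in enumerate((-1.2,-1.486)):
    f=frame(.6474,.042,th);L=[]
    for z in(.032,.063): L.append((f([[-.027,-.007,z],[.027,-.007,z],[.027,.007,z],[-.027,.007,z],[-.027,-.007,z]],.146),(0,0,255)))
    for k in(1,-1): L.append((f([[k*.042,0,.024],[k*.042,0,.032],[k*.047,0,.032]],.146),(0,255,0)))
    c=C["side"]["cx"]; C["side"]["cx"]=c-.5
    crop(s,208,155,242,182,22,f"z{i+1}.png",L,"side"); C["side"]["cx"]=c
im=[cv2.resize(cv2.imread(f"pics/z{i}.png"),(520,413)) for i in range(3)]
cv2.imwrite("pics/zz.png",cv2.resize(np.hstack(im[1:]),(800,318)))
```

```text
(no output)
```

View pics/z0.png

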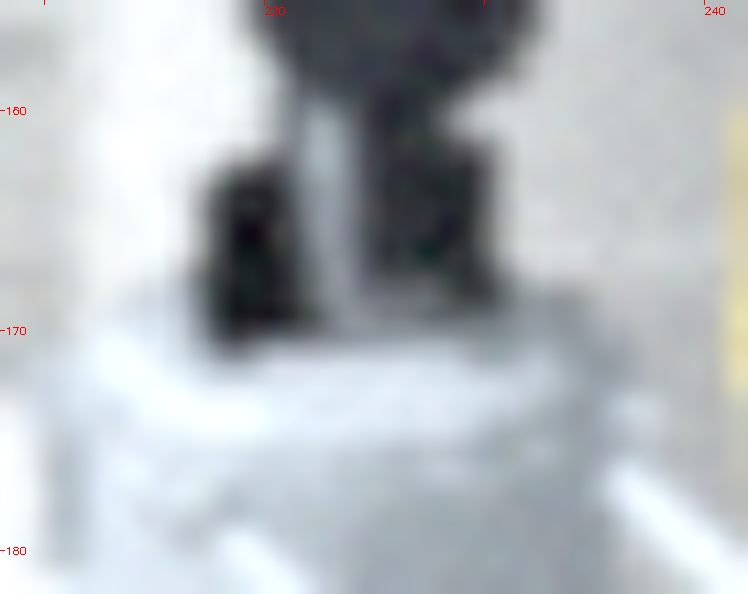

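View pics/zz.png

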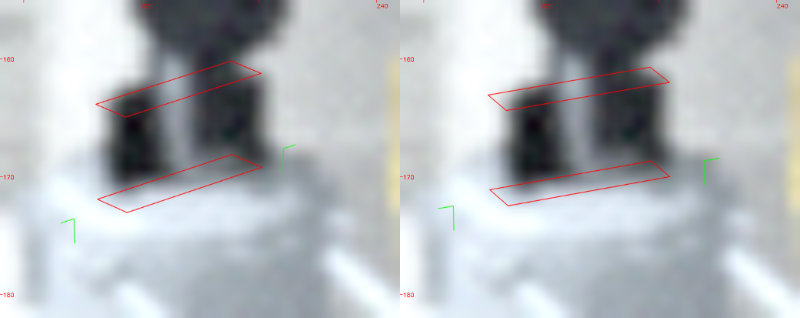

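Run:
```python
from h import *
def full(x,y,th,z):
    f=frame(x,y,th)
    return [(f(circ(.042,.032),z),(0,200,0)),(f(circ(.042,.024),z),(0,200,0)),(f(circ(.026,0),z),(255,0,0)),(f(circ(.026,.024),z),(255,0,0))]+[(f([[-.027,-.007,h],[.027,-.007,h],[.027,.007,h],[-.027,.007,h],[-.027,-.007,h]],z),(0,0,255)) for h in(.032,.063)]
s=cv2.imread("pics/k2_side.png");s=np.clip(s.astype(float)*1.5,0,255).astype(np.uint8)
crop(s,255,135,310,185,14,"q1.png",full(.4502,-.1210,.678-np.pi/2,.3297-.1104),"side")
crop(s,255,135,310,185,14,"q0.png")
s=cv2.imread("pics/m1_side.png");s=np.clip(s.astype(float)*1.5,0,255).astype(np.uint8)
crop(s,195,140,250,190,14,"q2.png",full(.6476,.0419,-.875,.2922-.1104),"side")
cv2.imwrite("pics/q01.png",cv2.resize(np.hstack([cv2.imread("pics/q0.png"),cv2.imread("pics/q1.png")]),(800,364)))
```

```text
(no output)
```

View pics/q1.png

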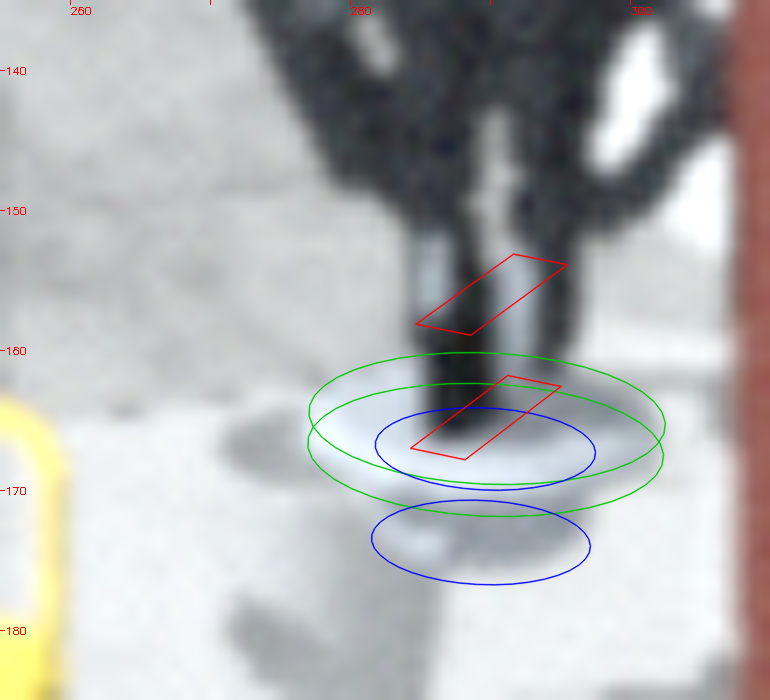

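View pics/q0.png

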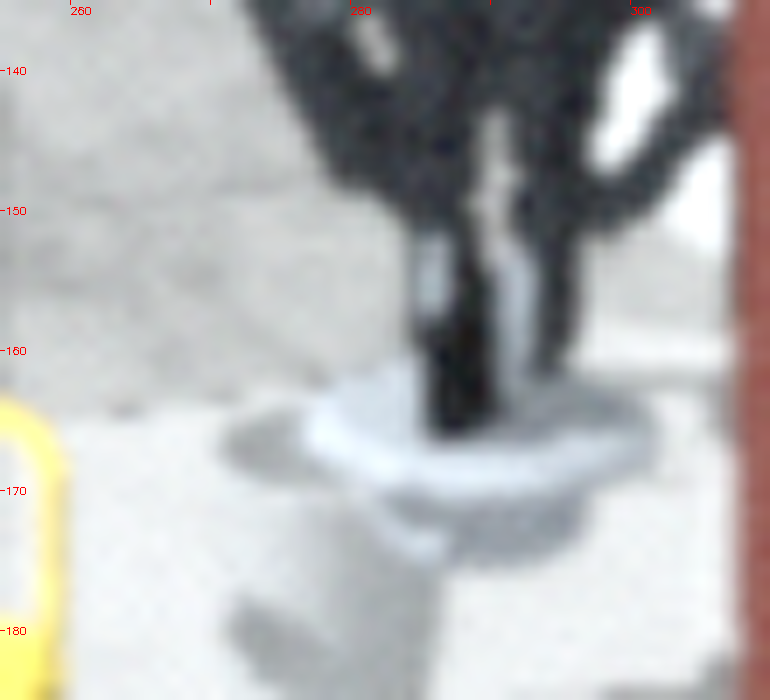

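View pics/q2.png

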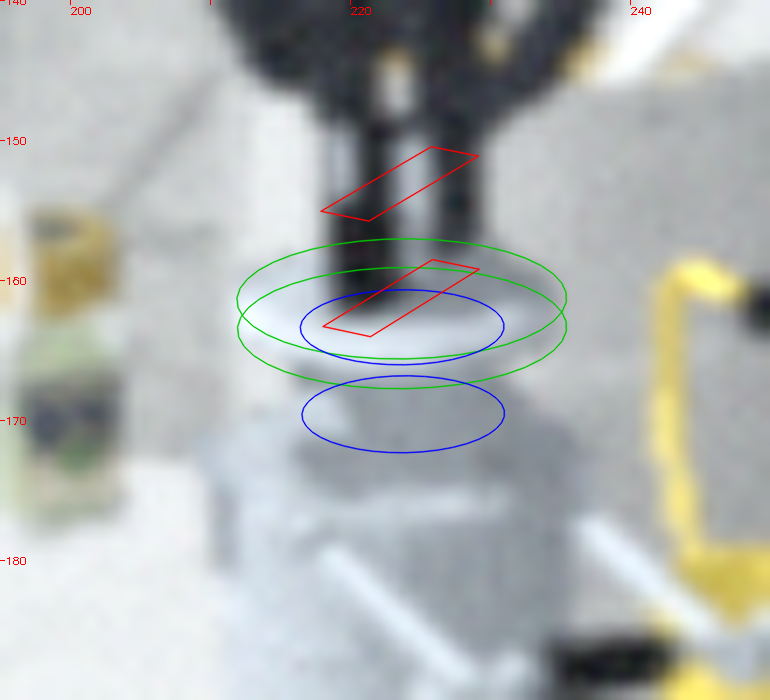

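```bash
cat >> h.py <<'E'
def rep(s=""):
    arm.pause(.2)
    print(s,"%.2f"%arm.read_time(),np.round(arm.read_tool_pos(),4),"th %.3f"%(yaw()-np.pi/2),"F",np.round(arm.read_ft_force(),2),"M",np.round(arm.read_wrist_torque(),2),round(arm.read_opening(),3))
E
python3 - <<'E'
from h import *
q=ori(-1.486+np.pi/2)
arm.move_gripper(0,25);rep("soft")
for z in(.255,.2542,.2535):
    arm.line_to([.6464,.0408,z],.03,q);rep(z)
arm.line_to([.6464,.0408,.255],.03,q);rep("back")
s=snapshot("side");cv2.imwrite("pics/f2.png",s)
s=np.clip(s.astype(float)*1.5,0,255).astype(np.uint8)
crop(s,200,150,250,190,15,"f2s.png")
E
```

```text
soft 30.14 [0.647  0.0404 0.2564] th -1.486 F [ 0.72 -1.65  6.3 ] M [-0.13  0.06  0.05] 0.152
0.255 30.59 [0.647  0.0404 0.2564] th -1.486 F [ 0.25 -0.19  9.02] M [-0.18  0.24  0.07] 0.149
0.2542 31.04 [0.647  0.0404 0.2564] th -1.486 F [-1.56 -0.86 11.42] M [-0.1   0.47  0.01] 0.153
0.2535 31.49 [0.6469 0.0404 0.2563] th -1.486 F [-1.45 -0.8  14.19] M [-0.15  0.77 -0.  ] 0.147
back 31.94 [0.6467 0.0404 0.2563] th -1.486 F [-0.82  0.4   9.77] M [-0.16  0.32  0.04] 0.149
```

View pics/f2s.png

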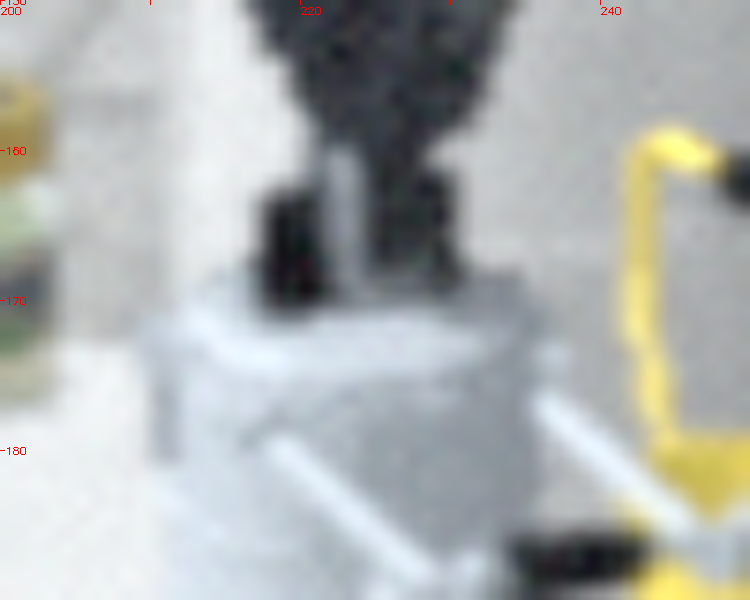

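Run:
```python
from h import *
q=ori(-1.486+np.pi/2)
arm.move_gripper(0,60)
arm.line_to([.6463,.0408,.2555],.03,q);rep()
arm.pause(.8);rep()
t,s=shots("end")
crop(s,200,150,270,230,9,"ends.png")
```

```text
32.66 [0.6467 0.0404 0.2564] th -1.486 F [ 0.54 -1.22  7.02] M [-0.13  0.14 -0.03] 0.151
 33.66 [0.6467 0.0404 0.2564] th -1.486 F [ 0.3  -0.56  8.08] M [-0.2   0.15  0.09] 0.151
```

View pics/ends.png

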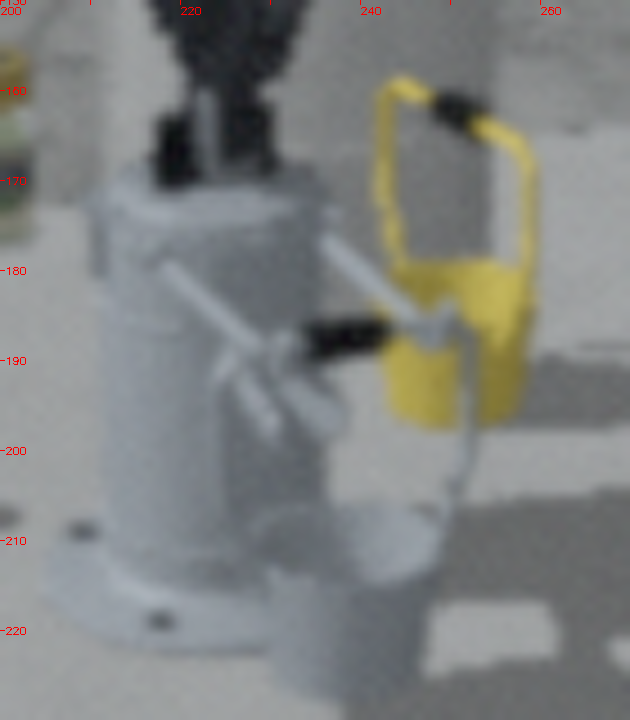

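View pics/end_top.png

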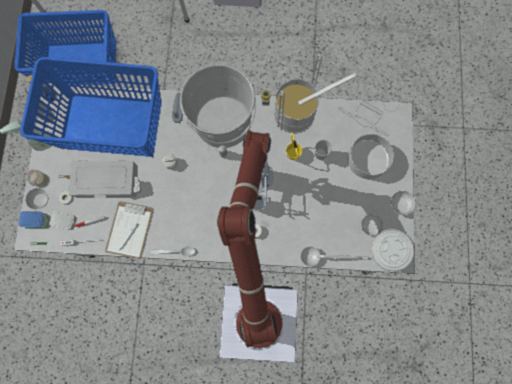

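Run:
```python
from h import *
a=cv2.imread("pics/top0.png");b=cv2.imread("pics/end_top.png");c=cv2.imread("pics/l2_top.png")
cr=[cv2.resize(i[180:260,340:420],None,fx=4,fy=4,interpolation=cv2.INTER_CUBIC) for i in(a,b)]
cv2.imwrite("pics/bw.png",np.hstack(cr))
```

```text
(no output)
```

View pics/bw.png

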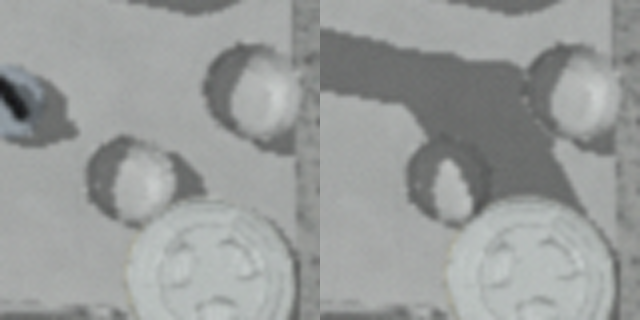

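The bowls haven't moved; only the arm's shadow has changed across them. The pail is hanging and the lid is held, so I'm handing in.

Run:
```python
from h import *
rep()
ticket.finish_job()
```

```text
33.96 [0.6467 0.0404 0.2564] th -1.486 F [ 0.05 -0.75  7.23] M [-0.19  0.14 -0.02] 0.152
the job is handed in; nothing more can be done
```

I hung the pail on the hook, let it go, and turned the lid clockwise to half-way. I handed the job in at about 34 s with the gripper still holding the lid. No verdict is reported, so the result rests on my own checks.

**Pail:** the last side picture shows its black grip between the two prongs, with nothing touching it.

**Lid seating:** it dropped in at a slot angle of about -0.875 rad, which I measured from the top picture. It stopped hard with the TCP at z = 0.2564, exactly the height expected for the seated lid. It stayed there under a 14 N test push.

**Lid angle:** I turned it 35° clockwise to -1.486 rad. I estimate the uncertainty at about 0.04 rad, against 0.17 rad allowed. At the end the grip was set to 60 N, the downward push was about 7 N and the tool was still.

**Other things:** the two white bowls I compared before and after had not moved. Nothing else looked moved in the pictures, but I did not measure the other objects.

**Checks that disagreed or were missing:**
- **Lid height and tilt:** in the side pictures the lid looked about 1–2 pixels (roughly 3–5 mm) higher than my model. In the air it also looked slightly tilted. I trusted the contact height and the push test instead.
- **Push test:** the reaction moment grew as I pushed, which suggests the lid's disc bears mainly on the robot-side edge of the collar.
- **Shutter:** its angle cannot be read directly. The twist moment was too small and noisy to confirm the spring load.

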